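# Shut the cracker carton and offer the bag clip to its ridge

### The job

Close up the gable-top cracker carton: first swing its open front roof flap fully shut, so that the flap's fin stands flat against the fixed fin at the ridge. Then squeeze the orange bag clip open, take it off the top of the recipe card and bring it well down over the middle of the carton's ridge, upright and square to it, with a jaw on either side of both fins. Finish while still holding it there, squeezed wide open and not resting on the carton, so that I can slip the date label in before it bites; do not let go, and leave the recipe stand and the groceries where they are.

Things in the scene. Friction and masses are not known exactly. Their poses are not given: they have to be found in the camera images.
- carton: gable-top card carton, cream with teal bands and roof, fixed. Origin: centre of underside, z up; ridge along y, loose flap on its -x side (robot side). Body 80 (x) x 100 (y) x 110 mm high; roof panels slope from the front and rear walls (x -40, +40, z 110 mm) to x 0, z 144, where two upright fins, each 2 mm thick and 24 mm tall, stand at x -2..0 (the flap's) and 0..+2 (fixed)
- ridge (a point): middle of the top edge of the fixed fin at the carton's ridge (carton x 0, y 0, z 168 mm; the shut fins span x -2..+2 mm, 100 mm along y); axes as the carton's
- flap (a joint): angle of the front roof flap about the crease along the top of the front wall (carton x -40, z 110 mm), rad: 0 = shut, its fin upright against the fixed fin; grows as it opens outwards to carton -x; starts 0.7 to 1.25. Card: friction keeps it where it is left; it swings with about 1 N at its edge
- flap_edge (a point): middle of the free top edge of the flap's fin, 70 mm from the crease; when shut at carton x = -2, z = 168 mm
- stand: dark wooden recipe stand, 64 (x) x 130 (y) x 26 mm, loose, about 0.7 kg, holding a cream recipe card upright in its middle: card 112 mm along y, 2 mm thick in x, top edge 110 mm above the worktop. Origin: centre of its underside; z up.
- clip: orange spring bag clip, 47 g. Origin: middle of its pivot; z up to the handles; jaws and handles move along x, pivot along y. It starts biting the recipe card's top edge, pivot 14 mm above that edge. Handles 30 mm wide (y), from 4 to 42 mm above the pivot; at rest 45 mm over the outsides at the top; squeezed home parallel, 21 mm over the outsides. Coil of 5 mm radius round the pivot
- jaw_front (a joint): opening angle of the half at the clip's -x side, rad: 0 = lips together, 0.03 on the card, 0.30 = wide open at its stop. Spring-loaded: each handle needs 7 N at the start to 12 N to stay wide open.
- jaw_back (a joint): opening angle of the half at the clip's +x side, same meaning and spring as jaw_front
- onion: brown onion, 82 mm wide, 94 mm tall, loose on the worktop; leave alone. Origin under its centre.
- tin: low yellow and blue food tin, 75 mm wide, 58 mm tall, loose; leave alone. Origin under its centre.
- spice_jar: spice jar with green cap, 46 mm wide, 106 mm tall, loose; leave alone. Origin under its centre.
- jaw_front_lip (a point): middle of the lower inner edge of the lip of the half at the clip's -x side: 34 mm below the pivot. Lips are 64 mm wide (y). Squeezed home the two lips gape 20 mm, 36 mm over their outsides, 32 mm below the pivot
- jaw_back_lip (a point): the same point of the lip of the half at the clip's +x side
Mind the look-alikes: they are no part of the job. Leave any purple look-alike of the carton alone. What is shaped like the clip but purple is not meant.

How it is judged:
By the outcome, as a careful person would: the job done as asked, in the order asked, and still so for the second after the job is handed in, while the arm keeps its last pose, push and grip.
It also fails if it takes over 51 s, if anything falls off the work surface, if the arm or the gripper's body presses on something with over 40 N, if the wrist force passes 120 N, or if a joint passes its speed limit or range.

### The arm

A 6-joint arm with a two-finger parallel gripper is mounted at the origin on a cart in front of the work surface, level with it; the furniture and walls round the work are solid. World frame = base frame: x ahead of the robot, y to its left, z up, the work surface at z = 0. Lengths are in m, angles in degrees, forces in N, time in s.
With the tool pointing down it reaches from about 0.35 to 0.875 m from the base axis. Payload 4.2 kg.
Tool frame: the origin (TCP) lies between the finger pads; the fingertips stand 8 mm ahead of it and the grasp point (between the pads) lies 11 mm behind it; z points along the fingers, y is the line along which they close (so a half turn about z gives the same grasp; the last joint's range is limited). The gripper opens to 87 mm and grips with 3 to 60 N. Pads are 19 mm wide; open, the fingers measure 117 mm over their backs; the gripper's body (75 mm by 190 mm) begins 51 mm behind the grasp point.
Start: joints at [-52.334, 22.042, 0.453, 0, -68.411, -14.817], TCP at [0.243, -0.576, 0.231] pointing down, gripper open.
Joint ranges: [-179.83, 179.83], [-69.29, 118.12], [-61.27, 80.66], [-181.25, 117.63], [-171.15, -9.14], [-177.46, 177.46]. Speed limits (degrees/s): [159.86, 159.86, 180, 180, 180, 180].

### API

Orientations are given as a 3x3 rotation matrix whose columns are the frame's x, y, z axes.
In Python, from station import sense, capture, camera_model, finish_job, find_in gives the robot as it stands. The module is installed in compiled form; this text tells all that it offers.
- The arm moves only by the tool arm_command, never from a script. Its argument "motion" is a list of rows, each a list of 7 numbers: the finger opening in mm, from 0 to 87, then the shift along the tool's x, y, z in mm, then the turn, a rotation vector about the tool's x, y, z in rad. In form: [[jaw, dx, dy, dz, rx, ry, rz], ...]. A call has 1 to 8 rows; each row shifts and turns the commanded pose from where the row before left it, along the tool's axes as they then stand; what a row does not reach is not made up. A row lasts 1/10 s, in which the tool goes at most 50 mm and 8.59 degrees, less where a joint would pass 70% of its speed; a pose out of reach is approached as far as the arm can. A call with a gripper value outside its range is refused whole. The fingers move at their own pace and stop on an object; the grip force is fixed at half the most. Time passes only in rows, so rows that do not move let the fingers close. It gives the time, the measured TCP pose, the force, the opening and the grip force at its end, in the units of the state.
- sense(): the state, without advancing time (a new reading comes with each control period).
- capture(name): name is "scene" or "top"; returns the picture (420x560x3 uint8, red, green, blue); there is no depth.
- camera_model(name): a dict with "fx", "fy", "cx", "cy" (pixels), "k1" (the pictures are not rectified: a ray, as slopes to the right and down, at radius r is drawn at 1 + k1 r^2 times it, then the intrinsics apply), "R" (3x3) and "t" (3): a world point X has camera coordinates R X + t. Camera axes: x right, y down, z forward; pixel columns grow to the right and rows downward; lengths in m; the calibration is good to about 2 mm. A picture is of the moment at which its call begins. camera_model takes no time and is no camera call.
- finish_job(): hands the job in; it is judged then, once.
Trained networks look in the newest picture that a camera, given by its name, has taken for a name from the list of things; names that differ only in an ending like _2 or _b are one class to them, and where a whole thing is asked for, a point or a joint stands for the part that bears it (a point fixed in the world has none). Each returns a list of dicts, best first, with "p" (0 to 1); they miss things now and then, are a little off and sometimes report something else, mostly with a low value. They report only what shows in the picture. A call takes as long as a camera call. They do not tell look-alikes from the thing itself.
- find_in(target, camera): "location" ([row, column] in pixels, amid what is visible of it).
The state is a dict: "time_s": time; "joints": joint angles; "joint_velocities": joint speeds; "effort": joint torques, N m; "tcp_pos": TCP position; "ee_rot": TCP orientation; "wrist_force": force on the tool from outside, world axes, zero at the start; "moment": the same for the moment, N m; "gripper_width": opening from 0.0 (shut) to 1.0 (fully open); "gripper_force": force on a finger pad.
Only numpy, scipy, OpenCV 4.12 (cv2) and the standard library are available. Lean on these libraries where they do the work, as an engineer would, in place of code of your own. Each camera call takes 0.05 s, during which the arm holds its last target. There are 200 camera calls.

## Working session

There is one attempt and no reset: what is moved stays moved. The work goes in short steps, Python scripts to look and compute and a tool call to move; the robot and the scene stay as the last step left them, time stands still between calls to the robot, and variables do not carry over. Pictures are saved under pics/ and viewed, at most 10 in all, crops included, and the job is handed in when it is done.

Besides the shell and the picture viewer there is one more tool, called after "Emit:" as name(argument=value, ...), one argument or row to a line, values as JSON. arm_command: Moves the arm, as the interface text tells. Its arguments: {"type":"object","properties":{"motion":{"type":"array"}},"required":["motion"]}

```bash
mkdir -p pics; cat > h.py <<'E'
import numpy as np, cv2
from station import sense, capture, camera_model, finish_job, find_in
def proj(n,X):
    m=camera_model(n);c=np.array(m["R"])@np.array(X,float)+np.array(m["t"])
    s=c[:2]/c[2];s=s*(1+m["k1"]*(s@s));return np.array([m["fy"]*s[1]+m["cy"],m["fx"]*s[0]+m["cx"]]) # row,col
def ray(n,rc):
    m=camera_model(n);d=np.array([(rc[1]-m["cx"])/m["fx"],(rc[0]-m["cy"])/m["fy"]]);s=d.copy()
    for _ in range(20): s=d/(1+m["k1"]*(s@s))
    R=np.array(m["R"]);t=np.array(m["t"]);return -R.T@t, R.T@np.array([s[0],s[1],1])
def atz(n,rc,z):
    o,d=ray(n,rc);return o+d*(z-o[2])/d[2]
def save(n,f,box=None,k=1):
    im=capture(n)[:,:,::-1]
    if box: im=im[box[0]:box[1],box[2]:box[3]]
    cv2.imwrite(f,cv2.resize(np.ascontiguousarray(im),None,fx=k,fy=k,interpolation=cv2.INTER_CUBIC))
E
python3 - <<'E'
from h import *
save("scene","pics/s0.png");save("top","pics/t0.png")
for n in("scene","top"):
    m=camera_model(n);print(n,m["fx"],(-np.array(m["R"]).T@np.array(m["t"])).round(3),np.array(m["R"]).round(2).tolist())
    for t in("carton","clip","stand","ridge","flap_edge","onion","tin","spice_jar"):
        print(t,[(np.round(d["location"]).tolist(),round(d["p"],2)) for d in find_in(t,n)][:4])
print(sense()["ee_rot"],sense()["time_s"])
E
```

```text
scene 400.26588531308573 [0.094 0.609 0.776] [[-0.69, -0.72, 0.0], [-0.53, 0.51, -0.68], [0.49, -0.47, -0.73]]
carton [([254.0, 258.0], 0.84), ([342.0, 256.0], 0.84)]
clip [([206.0, 359.0], 0.91), ([183.0, 306.0], 0.73), ([237.0, 360.0], 0.65)]
stand [([210.0, 307.0], 0.78)]
ridge [([342.0, 251.0], 0.79), ([256.0, 262.0], 0.64), ([177.0, 301.0], 0.28)]
flap_edge [([332.0, 256.0], 0.77), ([239.0, 276.0], 0.57)]
onion [([198.0, 236.0], 0.92), ([176.0, 303.0], 0.52)]
tin []
spice_jar [([255.0, 325.0], 0.64)]
top 394.4423767759211 [0.384 0.209 1.058] [[-0.02, -1.0, 0.0], [-0.99, 0.02, -0.14], [0.14, -0.01, -0.99]]
carton [([266.0, 197.0], 0.81), ([212.0, 256.0], 0.59)]
clip [([186.0, 336.0], 0.77)]
stand [([199.0, 333.0], 0.86)]
ridge [([265.0, 195.0], 0.77), ([224.0, 259.0], 0.71), ([210.0, 253.0], 0.62)]
flap_edge [([278.0, 193.0], 0.72), ([222.0, 261.0], 0.7)]
onion [([140.0, 285.0], 0.94), ([245.0, 303.0], 0.21)]
tin [([160.0, 204.0], 0.7)]
spice_jar [([247.0, 304.0], 0.84)]
[[-9.21544427e-01 -3.88272929e-01  4.03926420e-05]
 [-3.88272930e-01  9.21544427e-01 -3.23193420e-05]
 [-2.46748886e-05 -4.54670790e-05 -9.99999999e-01]] 0.9
```

View pics/s0.png

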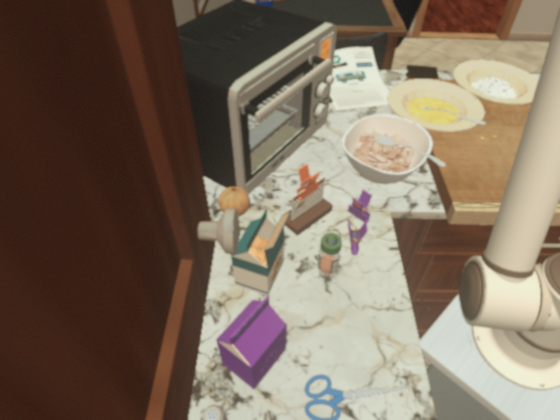

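View pics/t0.png

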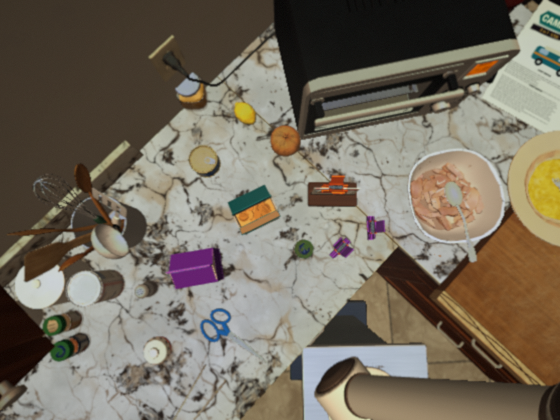

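The scene shows the teal/cream carton at (254,258) in scene and (210,254) in top. The purple carton at (342,256)/(266,197) is a look-alike. The orange clip is at (183,306)/(186,336) on the card. The purple clips at (206,359), (237,360) are look-alikes. By colour, the teal carton and the orange clip are the ones meant; I'll confirm both in one enlarged crop.

```bash
python3 - <<'E'
from h import *
a=capture("top")[110:270,210:370,::-1];b=capture("scene")[155:295,210:370,::-1]
a=cv2.resize(np.ascontiguousarray(a),(400,400),interpolation=cv2.INTER_CUBIC)
b=cv2.resize(np.ascontiguousarray(b),(400,350),interpolation=cv2.INTER_CUBIC)
c=np.zeros((400,800,3),np.uint8);c[:,:400]=a;c[:350,400:]=b
cv2.imwrite("pics/c0.png",c)
print(atz("top",(210,252),.15),atz("top",(186,338),.14),atz("top",(195,333),.026),atz("top",(248,303),.1),atz("top",(140,285),.05),atz("top",(160,204),.05))
E
```

```text
[0.48914615 0.27282679 0.15      ] [0.54360388 0.06993287 0.14      ] [0.53946678 0.06683465 0.026     ] [0.40046279 0.15419606 0.1       ] [0.68478841 0.19132982 0.05      ] [0.63452946 0.40410359 0.05      ]
```

View pics/c0.png

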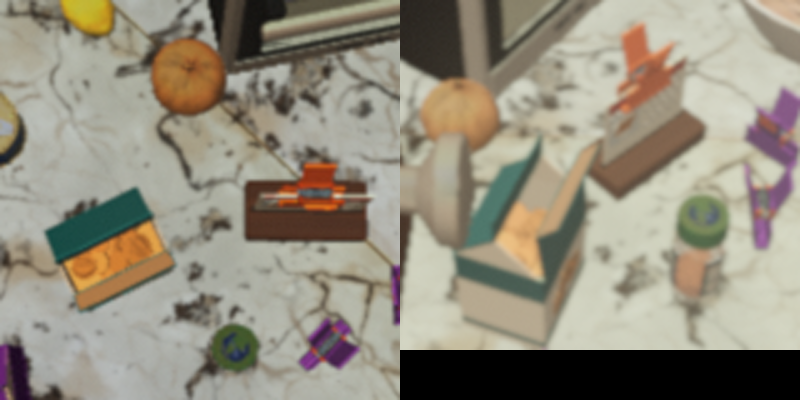

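```bash
cat > fit.py <<'E'
from h import *
from scipy.optimize import least_squares
T=lambda r,c:("top",(110+r/2.5,210+c/2.5)); S=lambda r,c:("scene",(155+r/2.5,210+c/2.5))
def pose(p,X): c,s=np.cos(p[2]),np.sin(p[2]);return np.array([p[0]+c*X[0]-s*X[1],p[1]+s*X[0]+c*X[1],X[2]])
def fe(a,x,z): # flap point rotated open by a
    dx,dz=x+.040,z-.110;return(-.040+dx*np.cos(a)-dz*np.sin(a), .110+dx*np.sin(a)+dz*np.cos(a))
obs=[(S(345,547),(-.04,.05,0)),(S(315,468),(.04,.05,0)),(S(278,545),(-.04,.05,.11)),(S(250,457),(.04,.05,.11)),
(T(232,45),(.04,.05,.11)),(T(187,137),(.04,-.05,.11)),(T(262,62),(.0,.05,.168)),(T(217,157),(.0,-.05,.168)),
(T(310,85),.05),(T(265,173),-.05),(S(140,600),-.05),(S(235,540),.05)]
def f(p):
    e=[]
    for (n,rc),X in obs:
        if np.isscalar(X): x,z=fe(p[3],-.002,.168);X=(x,X,z)
        e.append(proj(n,pose(p,X))-rc)
    return np.ravel(e)
if __name__=="__main__":
    r=least_squares(f,[.49,.27,.4,1.],loss="soft_l1",f_scale=1.5);p=r.x;print(p.round(4));print(f(p).reshape(-1,2).round(1).tolist())
    obs2=[(T(240,247),(-.032,.065,.026)),(T(240,366),(-.032,-.065,.026)),(T(182,247),(.032,.065,.026)),(T(182,365),(.032,-.065,.026)),(S(198,618),(-.032,.065,0)),(S(130,704),(-.032,-.065,.026))]
    obs2=[o if o[0][0]=="top" else (S(o[0][1][0]*0+[198,130][i-4],[218,304][i-4]),o[1]) for i,o in enumerate(obs2)]
    g=lambda q:np.ravel([proj(n,pose(q,X))-rc for (n,rc),X in obs2])
    q=least_squares(g,[.54,.067,0],loss="soft_l1").x;print("stand",q.round(4),g(q).round(1).tolist())
    ims={n:cv2.resize(capture(n),None,fx=5,fy=5,interpolation=cv2.INTER_CUBIC)[:,:,::-1].copy() for n in("top","scene")}
    def line(n,A,B,col):
        a,b=[tuple(int(v*5+2) for v in proj(n,X)[::-1]) for X in(A,B)];cv2.line(ims[n],a,b,col,1)
    for n in ims:
        P=lambda *X:pose(p,X)
        for y in(-.05,.05):
            line(n,P(.04,y,0),P(.04,y,.11),(255,0,0));line(n,P(-.04,y,0),P(-.04,y,.11),(255,0,0));line(n,P(.04,y,.11),P(0,y,.144),(255,0,0));line(n,P(0,y,.144),P(0,y,.168),(255,0,0));line(n,P(-.04,y,0),P(.04,y,0),(255,0,0))
            k=[fe(p[3],*v) for v in((-.04,.11),(-.002,.144),(-.002,.168))];
            for a,b in zip(k,k[1:]): line(n,P(a[0],y,a[1]),P(b[0],y,b[1]),(255,0,255))
        line(n,P(k[2][0],-.05,k[2][1]),P(k[2][0],.05,k[2][1]),(255,0,255));line(n,P(0,-.05,.168),P(0,.05,.168),(255,0,0));line(n,P(.04,-.05,.11),P(.04,.05,.11),(255,0,0));line(n,P(-.04,-.05,.11),P(-.04,.05,.11),(255,0,0))
        Q=lambda *X:pose(q,X)
        c=[Q(-.032,-.065,.026),Q(-.032,.065,.026),Q(.032,.065,.026),Q(.032,-.065,.026)]
        for i in range(4): line(n,c[i-1],c[i],(0,255,0))
        line(n,Q(0,-.056,.11),Q(0,.056,.11),(0,255,0))
        for y in(-.015,.015): line(n,Q(-.0225,y,.166),Q(0,y,.124),(0,255,255));line(n,Q(.0225,y,.166),Q(0,y,.124),(0,255,255))
        for s in(-1,1): line(n,Q(s*.0225,-.015,.166),Q(s*.0225,.015,.166),(0,255,255))
    a=ims["top"][880:1230,1130:1880];a=cv2.resize(a,(800,373));b=ims["scene"][800:1480,1120:1680]
    cv2.imwrite("pics/ovt.png",ims["top"][700:1230,1120:1880]);cv2.imwrite("pics/ovs.png",cv2.resize(b,None,fx=.87,fy=.87))
E
python3 fit.py
```

```text
[0.4909 0.263  0.5474 0.957 ]
[[0.5, -151.8], [4.5, -154.6], [-1.4, -151.0], [1.5, -153.5], [5.4, 2.9], [1.6, 1.2], [5.3, 2.2], [-0.2, 1.6], [10.6, 8.1], [4.5, 10.7], [-0.8, -148.5], [-1.2, -135.9]]
stand [ 0.5422  0.0693 -0.033 ] [-0.4, -1.4, 0.3, 0.3, -1.0, -1.2, -0.3, 0.4, 2.3, 0.4, -2.9, 2.5]
```

View pics/ovt.png

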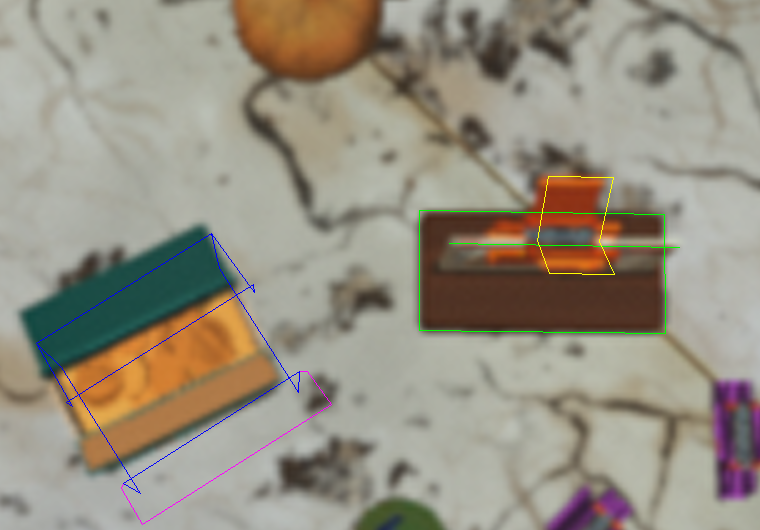

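View pics/ovs.png

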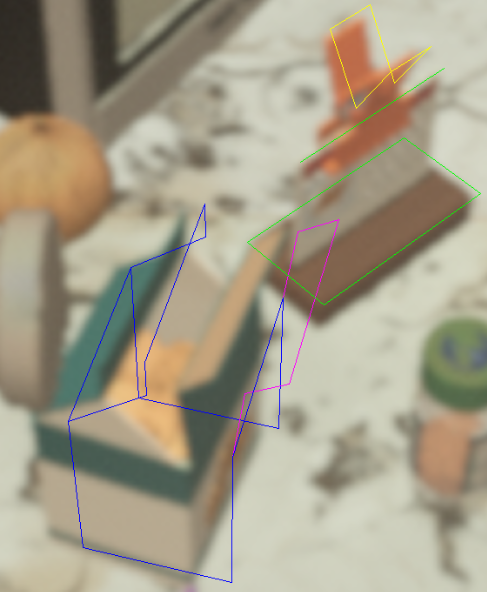

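```bash
python3 - <<'E'
s=open("fit.py").read()
i=s.index("obs=[");j=s.index("def f(p)")
s=s[:i]+'''T5=lambda r,c:("top",((r+700)/5-.4,(c+1120)/5-.4)); S5=lambda r,c:("scene",(160+r/4.35-.4,224+c/4.35-.4))
E_,B_=(-.002,.168),(-.002,.144)
obs=[(S5(575,192),(-.04,.05,0)),(S5(533,50),(.04,.05,0)),(S5(465,190),(-.04,.05,.11)),(S5(418,35),(.04,.05,.11)),
(T5(312,22),(.04,.05,.11)),(T5(226,207),(.04,-.05,.11)),(T5(375,45),(.0,.05,.168)),(T5(290,232),(.0,-.05,.168)),(S5(215,185),(.0,-.05,.168)),
(T5(470,95),(.05,E_)),(T5(383,282),(-.05,E_)),(T5(435,80),(.05,B_)),(T5(350,262),(-.05,B_)),(S5(387,215),(.05,E_)),(S5(222,292),(-.05,E_)),(S5(385,185),(.05,B_))]
'''+s[j:]
s=s.replace("if np.isscalar(X): x,z=fe(p[3],-.002,.168);X=(x,X,z)","if len(X)==2: x,z=fe(p[3],*X[1]);X=(x,X[0],z)")
i=s.index("    a=ims[");s=s[:i]+'''    c=np.zeros((592,800,3),np.uint8);c[:,:487]=cv2.resize(ims["scene"][800:1480,1120:1680],(487,592));c[:290,490:]=ims["top"][900:1190,1120:1430];c[300:490,490:]=ims["top"][850:1040,1520:1830]
    cv2.imwrite("pics/ov2.png",c)
'''
open("fit.py","w").write(s)
E
python3 fit.py
```

```text
[0.4991 0.2726 0.4358 0.7574]
[[3.0, 0.5], [1.4, 0.4], [-0.4, 0.1], [-1.3, -0.2], [0.1, -0.5], [-0.6, -0.3], [-0.2, -1.1], [-2.4, 1.3], [-1.8, 1.1], [1.3, -1.7], [-0.9, 1.3], [2.2, -1.0], [-0.0, 2.2], [-1.5, -0.2], [-0.1, 0.2], [2.0, -1.2]]
stand [ 0.5422  0.0693 -0.033 ] [-0.4, -1.4, 0.3, 0.3, -1.0, -1.2, -0.3, 0.4, 2.3, 0.4, -2.9, 2.5]
```

View pics/ov2.png

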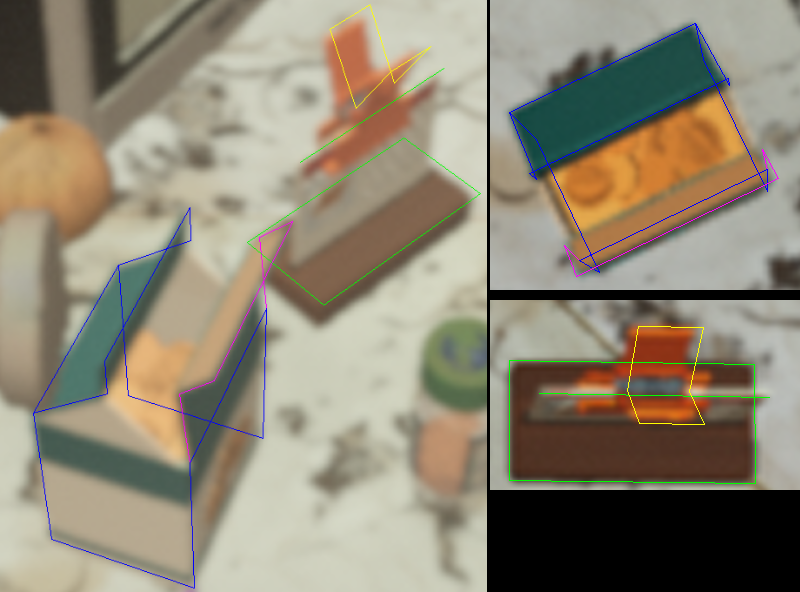

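The teal carton and the orange clip are confirmed. The fit puts the carton at about (0.499, 0.273), yaw 25°, flap about 0.76, and the stand at (0.542, 0.069) with the clip on it. The plan is to sweep the flap shut with the gripper straddling the ridge, tool y along the carton's x axis.

Emit:
arm_command(
  motion=[
    [87, 0, 0, -8, 0, 0, -0.146],
    [87, 0, 0, -8, 0, 0, -0.146],
    [87, 0, 0, -8, 0, 0, -0.146],
    [87, 0, 0, -8, 0, 0, -0.146],
    [87, 0, 0, -8, 0, 0, -0.146],
    [87, 0, 0, -8, 0, 0, -0.146],
    [87, 0, 0, -8, 0, 0, -0.146],
    [87, 0, 0, -8, 0, 0, -0.146],
  ],
)

```text
time_s: 2.0
tcp_pos: [0.2427, -0.5759, 0.2949]
ee_rot: [[0.002, -1.0, 0.0], [-1.0, -0.002, 0.0], [-0.0, -0.0, -1.0]]
wrist_force: [0.0, 0.5, 0.9]
gripper_width: 1.001
gripper_force: 0.0
```

Emit:
arm_command(
  motion=[
    [87, 0, 0, 0, 0, 0, -0.147],
    [87, 0, 0, 0, 0, 0, -0.147],
    [87, 0, 0, 0, 0, 0, -0.147],
  ],
)

```text
time_s: 2.3
tcp_pos: [0.2427, -0.5759, 0.2947]
ee_rot: [[0.429, -0.903, 0.0], [-0.903, -0.429, -0.0], [0.0, -0.0, -1.0]]
wrist_force: [0.0, 0.0, 0.1]
gripper_width: 1.0
gripper_force: 0.0
```

```bash
cat >> h.py <<'E'
def go(X,a=None): # tool-axis delta (mm) to world X (TCP), yaw err of tool y to angle a deg -> rz rad
    s=sense();R=np.array(s["ee_rot"]);d=R.T@(np.array(X)-s["tcp_pos"])*1000
    ya=np.degrees(np.arctan2(R[1,1],R[0,1]));o=None if a is None else -np.radians((a-ya+180)%360-180)
    print("d",d.round(1),"n",np.linalg.norm(d).round(),"yaw",ya.round(2),"rz",o,"tilt",R[:,2].round(3),"t",s["time_s"],"F",np.round(s["wrist_force"],1))
E
python3 - <<'E'
from h import *
from fit import pose
p=[.4991,.2726,.4358]
go(pose(p,(-.0335,0,.290)),180+np.degrees(.4358))
print(pose(p,(-.0335,0,.29)),atz("top",(137,320),0),atz("top",(125,340),.2))
E
```

```text
d [-656.9 -561.9    4.6] n 864.0 yaw -154.61 rz 0.007288803448932123 tilt [ 0. -0. -1.] t 2.3 F [0.  0.  0.1]
[0.46873116 0.25845845 0.29      ] [0.70654206 0.09329799 0.        ] [0.67275141 0.06913651 0.2       ]
```

Emit:
arm_command(
  motion=[
    [87, -36.5, -31.2, 0, 0, 0, 0],
    [87, -36.5, -31.2, 0, 0, 0, 0],
    [87, -36.5, -31.2, 0, 0, 0, 0],
    [87, -36.5, -31.2, 0, 0, 0, 0],
    [87, -36.5, -31.2, 0, 0, 0, 0],
    [87, -36.5, -31.2, 0, 0, 0, 0],
    [87, -36.5, -31.2, 0, 0, 0, 0],
    [87, -36.5, -31.2, 0, 0, 0, 0],
  ],
)

```text
time_s: 3.1
tcp_pos: [0.3453, -0.204, 0.2949]
ee_rot: [[0.423, -0.906, 0.001], [-0.906, -0.423, -0.0], [0.001, -0.001, -1.0]]
wrist_force: [0.8, 0.8, 0.6]
gripper_width: 1.0
gripper_force: 0.0
```

Emit:
arm_command(
  motion=[
    [87, -36.5, -31.2, 0, 0, 0, 0],
    [87, -36.5, -31.2, 0, 0, 0, 0],
    [87, -36.5, -31.2, 0, 0, 0, 0],
    [87, -36.5, -31.2, 0, 0, 0, 0],
    [87, -36.5, -31.2, 0, 0, 0, 0],
    [87, -36.5, -31.2, 0, 0, 0, 0],
    [87, -36.5, -31.2, 0, 0, 0, 0],
    [87, -36.5, -31.2, 0, 0, 0, 0],
  ],
)

```text
time_s: 3.9
tcp_pos: [0.4479, 0.1666, 0.295]
ee_rot: [[0.424, -0.906, 0.001], [-0.906, -0.424, 0.001], [-0.0, -0.001, -1.0]]
wrist_force: [1.0, 0.1, 0.7]
gripper_width: 0.998
gripper_force: 0.0
```

Emit:
arm_command(
  motion=[
    [87, -36.5, -31.2, 0, 0, 0, 0.007],
    [87, -36.5, -31.2, 0, 0, 0, 0],
    [87, 0, 0, 0, 0, 0, 0],
  ],
)

```text
time_s: 4.2
tcp_pos: [0.4749, 0.2616, 0.2931]
ee_rot: [[0.421, -0.907, -0.0], [-0.907, -0.421, -0.0], [0.0, 0.001, -1.0]]
wrist_force: [-0.8, -0.5, -0.0]
gripper_width: 0.997
gripper_force: 0.0
```

```bash
python3 - <<'E'
from h import *
from fit import pose
p=[.4991,.2726,.4358]
go(pose(p,(-.0335,0,.158)),180+np.degrees(.4358))
E
```

```text
d [  0.2   6.8 135.1] n 135.0 yaw -155.13 rz -0.0017846266310132986 tilt [-0. -0. -1.] t 4.2 F [-0.8 -0.5 -0. ]
```

Emit:
arm_command(
  motion=[
    [87, 0, 6.8, 45, 0, 0, 0],
    [87, 0, 0, 45, 0, 0, 0],
    [87, 0, 0, 20, 0, 0, 0],
    [87, 0, 0, 10, 0, 0, 0],
    [87, 0, 0, 8, 0, 0, 0],
    [87, 0, 0, 7, 0, 0, 0],
    [87, 0, 0, 0, 0, 0, 0],
  ],
)

```text
time_s: 4.9
tcp_pos: [0.4677, 0.2541, 0.1596]
ee_rot: [[0.417, -0.909, 0.0], [-0.909, -0.417, 0.0], [-0.0, -0.0, -1.0]]
wrist_force: [0.2, -0.3, -0.5]
gripper_width: 0.996
gripper_force: 0.0
```

```bash
python3 - <<'E'
from h import *
from fit import pose
go(pose([.4991,.2726,.4358],(-.0335,0,.158)))
a=capture("top")[150:250,190:310,::-1];b=capture("scene")[190:310,200:320,::-1]
c=np.hstack([cv2.resize(np.ascontiguousarray(a),(400,333)),cv2.resize(np.ascontiguousarray(b),(333,333))]);cv2.imwrite("pics/c1.png",c)
E
```

```text
d [-3.5 -2.8  1.6] n 5.0 yaw -155.37 rz None tilt [ 0.  0. -1.] t 4.9 F [ 0.2 -0.3 -0.5]
```

View pics/c1.png

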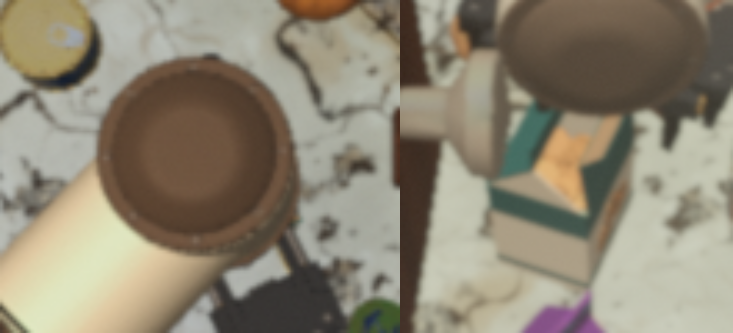

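No force so far and the gripper straddles the flap, so I'll sweep.

Emit:
arm_command(
  motion=[
    [78, 0, -3, 0, 0, 0, 0],
    [68, 0, -4, 0, 0, 0, 0],
    [60, 0, -4, 0, 0, 0, 0],
    [52, 0, -4, 0, 0, 0, 0],
    [44, 0, -4, 0, 0, 0, 0],
    [36, 0, -4, 0, 0, 0, 0],
    [30, 0, -4, 0, 0, 0, 0],
    [26, 0, 0, 0, 0, 0, 0],
  ],
)

```text
time_s: 5.8
tcp_pos: [0.4924, 0.2654, 0.1592]
ee_rot: [[0.417, -0.909, -0.0], [-0.909, -0.417, -0.0], [0.0, 0.001, -1.0]]
wrist_force: [-1.4, 0.0, -1.1]
gripper_width: 0.364
gripper_force: 0.3
```

```bash
python3 - <<'E'
from h import *
from fit import pose
go(pose([.4991,.2726,.4358],(0,0,.158)));print(sense()["gripper_width"]*87,sense()["gripper_force"])
E
```

```text
d [-3.7 -9.1  1.2] n 10.0 yaw -155.37 rz None tilt [-0. -0. -1.] t 5.8 F [-1.4  0.  -1.1]
31.693254323611935 0.29777895484585315
```

Emit:
arm_command(
  motion=[
    [26, 0, -3, 0, 0, 0, 0],
    [22, 0, -3, 0, 0, 0, 0],
    [18, 0, -3, 0, 0, 0, 0],
    [14, 0, 0, 0, 0, 0, 0],
    [10, 0, 0, 0, 0, 0, 0],
    [8, 0, 0, 0, 0, 0, 0],
  ],
)

```text
time_s: 6.4
tcp_pos: [0.5002, 0.269, 0.1595]
ee_rot: [[0.417, -0.909, -0.0], [-0.909, -0.417, -0.0], [0.0, 0.0, -1.0]]
wrist_force: [-0.7, 0.1, -0.5]
gripper_width: 0.116
gripper_force: 0.4
```

Emit:
arm_command(
  motion=[
    [6, 0, 0, 0, 0, 0, 0],
    [4, 0, 0, 0, 0, 0, 0],
  ],
)

```text
time_s: 6.6
tcp_pos: [0.5002, 0.269, 0.1595]
ee_rot: [[0.417, -0.909, -0.0], [-0.909, -0.417, -0.0], [0.0, 0.0, -1.0]]
wrist_force: [-1.5, 0.0, -0.4]
gripper_width: 0.062
gripper_force: 0.4
```

Emit:
arm_command(
  motion=[
    [1, 0, 0, 0, 0, 0, 0],
    [0, 0, 0, 0, 0, 0, 0],
    [0, 0, 0, 0, 0, 0, 0],
  ],
)

```text
time_s: 6.9
tcp_pos: [0.5007, 0.2693, 0.1595]
ee_rot: [[0.417, -0.909, 0.001], [-0.909, -0.417, 0.0], [-0.0, -0.001, -1.0]]
wrist_force: [1.9, -0.0, -2.3]
gripper_width: 0.041
gripper_force: 29.9
```

```bash
python3 - <<'E'
from h import *
from fit import pose
go(pose([.4991,.2726,.4358],(0,0,.158)));print(sense()["gripper_width"]*87,sense()["gripper_force"])
E
```

```text
d [-3.7  0.1  1.5] n 4.0 yaw -155.34 rz None tilt [ 0.001  0.    -1.   ] t 6.9 F [ 1.9 -0.  -2.3]
3.5620189851610653 29.880207180976868
```

Gripped at 3.6 mm with 30 N, so the fins are flat together, and this also gives the ridge plane at TCP (0.5007, 0.2693). I'll open, lift, go over to the clip and recheck from there.

Emit:
arm_command(
  motion=[
    [20, 0, 0, 0, 0, 0, 0],
    [40, 0, 0, 0, 0, 0, 0],
    [60, 0, 0, -20, 0, 0, 0],
    [87, 0, 0, -40, 0, 0, 0],
    [87, 0, 0, -40, 0, 0, 0],
    [87, 0, 0, 0, 0, 0, 0.15],
    [87, 0, 0, 0, 0, 0, 0.15],
    [87, 0, 0, 0, 0, 0, 0.15],
  ],
)

```text
time_s: 7.7
tcp_pos: [0.5003, 0.2692, 0.2604]
ee_rot: [[-0.026, -1.0, 0.001], [-1.0, 0.026, 0.001], [-0.001, -0.001, -1.0]]
wrist_force: [0.2, 0.4, -0.4]
gripper_width: 0.682
gripper_force: 0.0
```

```bash
python3 - <<'E'
from h import *
go((.46,-.07,.27),178.5)
im=capture("top");hsv=cv2.cvtColor(im[160:215,300:380],cv2.COLOR_RGB2HSV)
m=cv2.inRange(hsv,(2,170,90),(14,255,255));
n,l,st,ce=cv2.connectedComponentsWithStats(m)
for i in range(1,n):
    if st[i,4]>5: print(st[i],ce[i]+[300,160])
E
```

```text
d [340.1  31.3 -10. ] n 342.0 yaw 178.49 rz -0.0002190014615374441 tilt [ 0.001  0.001 -1.   ] t 7.7 F [ 0.2  0.4 -0.4]
[ 21  15  28  12 154] [335.80519481 181.24675325]
[21 29 27  6 92] [335.10869565 191.16304348]
```

Emit:
arm_command(
  motion=[
    [87, 48, 4, 0, 0, 0, 0],
    [87, 48, 4, 0, 0, 0, 0],
    [87, 48, 4, 0, 0, 0, 0],
    [87, 48, 4, 0, 0, 0, 0],
    [87, 48, 4, 0, 0, 0, 0],
    [87, 48, 4, 0, 0, 0, 0],
    [87, 48, 4, 0, 0, 0, 0],
    [87, 48, 4, 0, 0, 0, 0],
  ],
)

```text
time_s: 8.55
tcp_pos: [0.4602, -0.1159, 0.2602]
ee_rot: [[-0.017, -1.0, 0.001], [-1.0, 0.017, 0.0], [-0.0, -0.001, -1.0]]
wrist_force: [0.5, 0.4, 0.1]
gripper_width: 0.996
gripper_force: 0.0
```

```bash
python3 - <<'E'
from h import *
from fit import pose
go((.545,.073,.27),178.5)
k=8;I={}
for n in("top","scene"): I[n]=cv2.resize(capture(n),None,fx=k,fy=k,interpolation=cv2.INTER_CUBIC)[:,:,::-1].copy()
q=[.545,.0735,-.02];p=[.5007-.0037*.417,.2693+.0037*.909,.4305]
print(p)
def L(n,pp,A,B,col): a,b=[tuple(int(v*k+k/2) for v in proj(n,pose(pp,X))[::-1]) for X in(A,B)];cv2.line(I[n],a,b,col,1)
for n in I:
    for s in(-1,1):
        L(n,q,(s*.0225,-.015,.166),(s*.0225,.015,.166),(255,255,0))
        L(n,q,(0,s*.015,.124),(s*.0225,s*.015,.166),(255,255,0))
    L(n,q,(0,-.032,.124),(0,.032,.124),(255,0,0))
    L(n,p,(0,-.05,.168),(0,.05,.168),(255,0,255));L(n,p,(.04,-.05,.11),(.04,.05,.11),(255,0,255));L(n,p,(-.04,-.05,.11),(-.04,.05,.11),(255,0,255))
    for s in(-1,1): L(n,p,(.04,.05*s,.11),(0,.05*s,.144),(255,0,255));L(n,p,(0,.05*s,.144),(0,.05*s,.168),(255,0,255))
    for s in(-1,1): L(n,p,(s*.04,.05,.11),(s*.04,.05,0),(255,0,255))
def crop(n,r,c,h,w): return I[n][int(r*k-h/2):int(r*k-h/2)+h,int(c*k-w/2):int(c*k-w/2)+w]
o=np.zeros((600,800,3),np.uint8)
o[:300,:400]=crop("top",188,334,300,400);o[:300,400:]=crop("scene",183,307,300,400)
o[300:,:400]=cv2.resize(crop("top",212,254,450,600),(400,300));o[300:,400:]=cv2.resize(crop("scene",250,260,675,900),(400,300))
cv2.imwrite("pics/c2.png",o)
E
```

```text
d [-190.3  -81.7   -9.7] n 207.0 yaw 179.04 rz 0.00939115285289109 tilt [ 0.001  0.    -1.   ] t 8.55 F [0.5 0.4 0.1]
[0.4991571, 0.2726633, 0.4305]
```

View pics/c2.png

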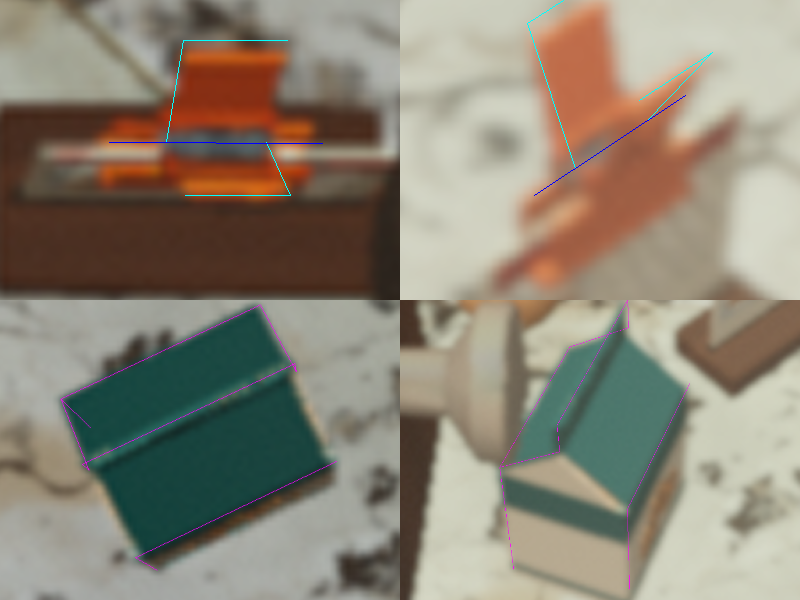

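The carton is shut and the overlay fits both views. The clip lies at about (0.544, 0.073), yaw -1.1°, and the overlay fits within about 1–2 mm. I'll move above it and descend.

Emit:
arm_command(
  motion=[
    [87, -38, -16.2, 0, 0, 0, 0],
    [87, -38, -16.2, 0, 0, 0, 0],
    [87, -38, -16.2, 0, 0, 0, 0],
    [87, -38, -16.2, 0, 0, 0, 0],
    [87, -38, -16, 0, 0, 0, 0],
    [87, 0, 0, 0, 0, 0, 0],
    [87, 0, 0, 0, 0, 0, 0],
  ],
)

```text
time_s: 9.35
tcp_pos: [0.5452, 0.0755, 0.2592]
ee_rot: [[-0.016, -1.0, -0.001], [-1.0, 0.016, -0.0], [0.0, 0.001, -1.0]]
wrist_force: [0.6, -0.1, -0.4]
gripper_width: 1.001
gripper_force: 0.0
```

```bash
python3 - <<'E'
from h import *
go((.544,.073,.140),178.85)
E
```

```text
d [  2.5   1.1 119.2] n 119.0 yaw 179.06 rz 0.0037295241859206553 tilt [-0.001 -0.    -1.   ] t 9.35 F [ 0.6 -0.1 -0.4]
```

Emit:
arm_command(
  motion=[
    [87, 2.5, 1.1, 30, 0, 0, 0.004],
    [87, 0, 0, 40, 0, 0, 0],
    [80, 0, 0, 30, 0, 0, 0],
    [70, 0, 0, 19, 0, 0, 0],
    [60, 0, 0, 0, 0, 0, 0],
    [52, 0, 0, 0, 0, 0, 0],
    [50, 0, 0, 0, 0, 0, 0],
  ],
)

```text
time_s: 10.05
tcp_pos: [0.545, 0.0717, 0.1424]
ee_rot: [[-0.024, -1.0, 0.003], [-1.0, 0.024, 0.001], [-0.001, -0.003, -1.0]]
wrist_force: [-0.1, 0.1, 0.3]
gripper_width: 0.648
gripper_force: 0.0
```

Emit:
arm_command(
  motion=[
    [46, 0, 0, 0, 0, 0, 0],
    [44, 0, 0, 0, 0, 0, 0],
  ],
)

```text
time_s: 10.25
tcp_pos: [0.5446, 0.0718, 0.1416]
ee_rot: [[-0.024, -1.0, 0.002], [-1.0, 0.024, 0.001], [-0.001, -0.002, -1.0]]
wrist_force: [-0.5, -0.3, 0.5]
gripper_width: 0.534
gripper_force: 0.0
```

Emit:
arm_command(
  motion=[
    [42, 0, 0, 0, 0, 0, 0],
    [40, 0, 0, 0, 0, 0, 0],
  ],
)

```text
time_s: 10.45
tcp_pos: [0.5442, 0.0718, 0.1408]
ee_rot: [[-0.024, -1.0, 0.0], [-1.0, 0.024, 0.0], [-0.0, -0.0, -1.0]]
wrist_force: [0.7, -0.4, 0.9]
gripper_width: 0.474
gripper_force: 0.0
```

Emit:
arm_command(
  motion=[
    [38, 0, 0, 0, 0, 0, 0],
    [36, 0, 0, 0, 0, 0, 0],
  ],
)

```text
time_s: 10.65
tcp_pos: [0.544, 0.0717, 0.1404]
ee_rot: [[-0.024, -1.0, -0.0], [-1.0, 0.024, -0.0], [0.0, 0.0, -1.0]]
wrist_force: [0.2, -0.3, -0.3]
gripper_width: 0.43
gripper_force: 5.6
```

Both handles are touched with no side force, so it's centred. I'll squeeze home.

Emit:
arm_command(
  motion=[
    [32, 0, 0, 0, 0, 0, 0],
    [28, 0, 0, 0, 0, 0, 0],
    [24, 0, 0, 0, 0, 0, 0],
    [20, 0, 0, 0, 0, 0, 0],
    [10, 0, 0, 0, 0, 0, 0],
    [5, 0, 0, 0, 0, 0, 0],
    [5, 0, 0, 0, 0, 0, 0],
    [5, 0, 0, 0, 0, 0, 0],
  ],
)

```text
time_s: 11.45
tcp_pos: [0.5441, 0.0717, 0.1406]
ee_rot: [[-0.024, -1.0, 0.0], [-1.0, 0.024, 0.0], [-0.0, -0.0, -1.0]]
wrist_force: [-0.1, -0.5, 0.0]
gripper_width: 0.233
gripper_force: 30.0
```

```bash
python3 - <<'E'
from h import *
go((.544,.073,.29));print(sense()["gripper_width"]*87,sense()["gripper_force"],sense()["moment"])
E
```

```text
d [-1.300e+00  1.000e-01 -1.494e+02] n 149.0 yaw 178.63 rz None tilt [ 0.  0. -1.] t 11.45 F [-0.1 -0.5  0. ]
20.295843996575343 29.999276055023074 [-0.00834368  0.10938644  0.05875051]
```

Emit:
arm_command(
  motion=[
    [5, 0, 0, -5, 0, 0, 0],
    [5, 0, 0, -12, 0, 0, 0],
    [5, 0, 0, -25, 0, 0, 0],
    [5, 0, 0, -35, 0, 0, 0],
    [5, 0, 0, -35, 0, 0, 0],
    [5, 0, 0, -25, 0, 0, 0],
    [5, 0, 0, -8, 0, 0, 0],
    [5, 0, 0, 0, 0, 0, 0],
  ],
)

```text
time_s: 12.25
tcp_pos: [0.5444, 0.0719, 0.2871]
ee_rot: [[-0.024, -1.0, 0.003], [-1.0, 0.024, 0.001], [-0.002, -0.003, -1.0]]
wrist_force: [-0.2, 0.3, -1.4]
gripper_width: 0.236
gripper_force: 30.0
```

Emit:
arm_command(
  motion=[
    [5, -20, 0, 0, 0, 0, -0.05],
    [5, -20, 0, 0, 0, 0, -0.1],
    [5, -20, 0, 0, 0, 0, -0.1],
    [5, -20, 0, 0, 0, 0, -0.1],
    [5, -20, 0, 0, 0, 0, -0.075],
    [5, -15, 0, 0, 0, 0, -0.03],
    [5, 0, 0, 0, 0, 0, 0],
  ],
)

```text
time_s: 12.95
tcp_pos: [0.5237, 0.1848, 0.2841]
ee_rot: [[0.419, -0.908, -0.003], [-0.908, -0.419, -0.001], [-0.0, 0.003, -1.0]]
wrist_force: [-0.2, -0.3, -0.3]
gripper_width: 0.236
gripper_force: 30.0
```

```bash
python3 - <<'E'
from h import *
go((.49916,.27266,.27),204.8);print(sense()["gripper_width"]*87,sense()["gripper_force"])
E
```

```text
d [-90.  -14.5  14. ] n 92.0 yaw -155.22 rz -0.00030644865611817066 tilt [-0.003 -0.001 -1.   ] t 12.95 F [-0.2 -0.3 -0.3]
20.543153005058436 29.99922774732113
```

Emit:
arm_command(
  motion=[
    [5, -15, -2.4, 0, 0, 0, 0],
    [5, -25, -4, 0, 0, 0, 0],
    [5, -25, -4, 0, 0, 0, 0],
    [5, -17, -2.8, 0, 0, 0, 0],
    [5, -8, -1.3, 0, 0, 0, 0],
    [5, 0, 0, 0, 0, 0, 0],
    [5, 0, 0, 0, 0, 0, 0],
  ],
)

```text
time_s: 13.65
tcp_pos: [0.5004, 0.2711, 0.2854]
ee_rot: [[0.417, -0.909, -0.0], [-0.909, -0.417, -0.0], [0.0, 0.0, -1.0]]
wrist_force: [0.4, 0.2, -0.1]
gripper_width: 0.232
gripper_force: 30.0
```

```bash
python3 - <<'E'
from h import *
from fit import pose
go((.49916,.27266,.197),204.8)
s=sense();R=np.array(s["ee_rot"]);t=np.array(s["tcp_pos"]);k=6
I=cv2.resize(capture("scene"),None,fx=k,fy=k,interpolation=cv2.INTER_CUBIC)[:,:,::-1].copy()
def L(A,B,c): a,b=[tuple(int(v*k+k/2) for v in proj("scene",t+R@np.array(X))[::-1]) for X in(A,B)];cv2.line(I,a,b,c,1)
L((-.032,0,.016),(.032,0,.016),(255,0,0))
for g in(-.010,.010): L((-.032,g,.050),(.032,g,.050),(255,255,0))
r,c=proj("scene",t+[0,0,-.05])*k
cv2.imwrite("pics/c3.png",I[int(r)-300:int(r)+300,int(c)-400:int(c)+400])
E
```

```text
d [-1.9  0.5 88.4] n 88.0 yaw -155.33 rz -0.0022258940189164487 tilt [-0. -0. -1.] t 13.65 F [ 0.4  0.2 -0.1]
```

View pics/c3.png

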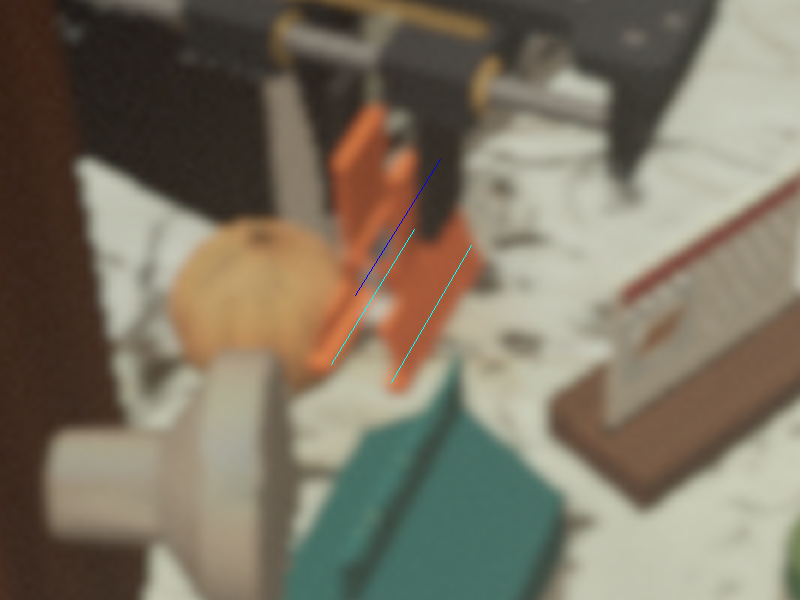

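Emit:
arm_command(
  motion=[
    [5, -1, 0.5, 10, 0, 0, -0.002],
    [5, 0, 0, 20, 0, 0, 0],
    [5, 0, 0, 15, 0, 0, 0],
    [5, 0, 0, 5, 0, 0, 0],
    [5, 0, 0, 0, 0, 0, 0],
    [5, 0, 0, 0, 0, 0, 0],
  ],
)

```text
time_s: 14.3
tcp_pos: [0.5, 0.2723, 0.2361]
ee_rot: [[0.419, -0.908, 0.001], [-0.908, -0.419, 0.0], [0.0, -0.001, -1.0]]
wrist_force: [-0.0, 0.2, 0.3]
gripper_width: 0.228
gripper_force: 30.0
```

```bash
python3 - <<'E'
from h import *
go((.49916,.27266,.198),204.8)
E
```

```text
d [-0.7  0.6 38.1] n 38.0 yaw -155.2 rz -2.1392226768539864e-05 tilt [ 0.001  0.    -1.   ] t 14.3 F [-0.   0.2  0.3]
```

Emit:
arm_command(
  motion=[
    [5, 0, 0.6, 6, 0, 0, 0],
    [5, 0, 0, 8, 0, 0, 0],
    [5, 0, 0, 8, 0, 0, 0],
    [5, 0, 0, 8, 0, 0, 0],
    [5, 0, 0, 5, 0, 0, 0],
    [5, 0, 0, 3, 0, 0, 0],
    [5, 0, 0, 0, 0, 0, 0],
    [5, 0, 0, 0, 0, 0, 0],
  ],
)

```text
time_s: 15.1
tcp_pos: [0.4992, 0.2722, 0.1977]
ee_rot: [[0.42, -0.908, 0.0], [-0.908, -0.42, 0.0], [0.0, -0.0, -1.0]]
wrist_force: [-0.9, 0.2, -0.1]
gripper_width: 0.229
gripper_force: 30.0
```

```bash
python3 - <<'E'
from h import *
go((.49916,.27266,.198),204.8);print(sense()["gripper_width"]*87)
k=6;I=cv2.resize(capture("scene"),None,fx=k,fy=k,interpolation=cv2.INTER_CUBIC)[:,:,::-1]
r,c=proj("scene",(.499,.273,.16))*k
cv2.imwrite("pics/c4.png",I[int(r)-300:int(r)+300,int(c)-400:int(c)+400])
E
```

```text
d [-0.5 -0.2 -0.3] n 1.0 yaw -155.18 rz 0.00030041973554895325 tilt [ 0.  0. -1.] t 15.1 F [-0.9  0.2 -0.1]
19.92405290710854
```

View pics/c4.png

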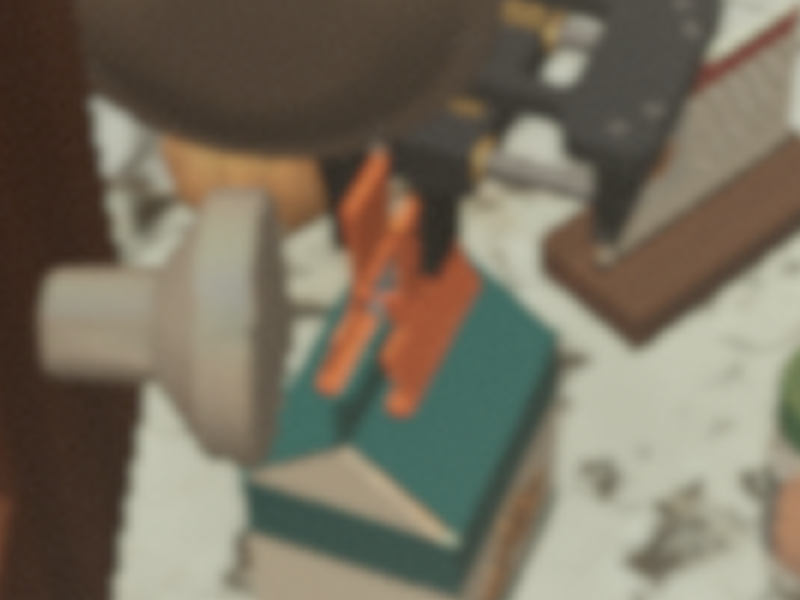

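The jaws stand on either side of the fins (lips at about (385,330) and (410,400), ridge between them). Contact force is near zero and the clip is held wide open at 20 mm. I'll hand it in.

```bash
python3 -c "
from h import *
print(finish_job())"
```

```text
the job is handed in; nothing more can be done
None
```

The carton flap is shut with its fins together, and the orange clip is held squeezed wide open over the middle of the ridge, a jaw on either side of both fins and not resting on the carton; handed in at about 15 s.

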